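# Index the stage carriage and press the slide holder home

## Task

On the microscope stage, push the carriage (the grey bar with two knobs) sideways until its spring detent clicks in. Only then slide the flat slide holder straight in behind the carriage's lip, press it fully home against the sprung stop hidden there, and finish while still holding it pressed home with the fingers, as if for a colleague to tighten the screws; the carriage stays in its detent and the loose things on the bench are left where they are.

Things in the scene. Friction and masses are not known exactly. Their poses are not given: they have to be found in the camera images.
- stage: the microscope stage: fixed black plate 250 mm (x) by 300 mm (y) on two feet, its top 45 mm above the bench, with a small light opening. Origin on the bench under its centre; x points squarely in behind the lip (the pushing direction, away from the robot), y along the carriage's slide, z up. The carriage is the grey bar along its far edge with two knobs and the lip.
- lip_mid (a point): middle of the lip's front edge, at the height of the stage's top; moves with the carriage; axes as the stage's. The lip is 112 mm wide, underside 8 mm and top 12 mm above the stage; an upturned lead-in reaches 8 mm before it, 16 mm high. Below it is a pocket 100 mm wide between two cheeks, whose mouth flares to about 113 mm over the 18 mm before the lip's edge.
- knob_left (a point): half-way up the carriage's left (+y) thumb knob: an upright steel cylinder, 17 mm diameter, 27 mm tall, on the carriage bar, whose top is 12 mm above the stage; the point is 26 mm above the stage. It does not turn; it moves with the carriage. Either knob will do to push the carriage.
- knob_right (a point): the same on the right (-y) knob, 90 mm from the left one; both stand 48 mm behind (+x of) the lip's front edge
- carriage (a joint): travel of the carriage along the stage's +y, m, 0 to 0.120; starts at 0 to 0.045. A sprung ball drops into a notch and centres it at 0.075, drawing it in from about 3 mm either side. It slides with about 2 N and takes some 8 N to leave the detent; it can be pushed too far.
- detent (a joint): how far the sprung ball of the detent (in the small block behind the carriage) stands out, m: 0 when it rides on the carriage's rear edge, about 0.003 when it sits in the notch
- stop (a joint): how far the sprung stop bar under the lip is pressed in, m: 0 free, 0.008 fully home (solid). It starts to move at 3 N and takes 5.5 N to be fully home, plus friction of the holder on the stage; let go, it pushes the holder back. The holder meets it with its front edge 18 mm behind the lip's front edge, and is home at 26 mm
- holder_center (a point): centre of the slide holder: a loose flat metal frame 80 mm (its x) by 90 mm (y) by 5 mm thick with a glass slide in it, 0.13 to 0.22 kg, lying on the stage before the lip. The point is 2.5 mm above its underside; the holder's x points to the edge that goes behind the lip. Fully home it lies 14 mm on the -x side of lip_mid.
- holder_bar (a point): centre of the holder's upright metal grip bar, which stands near the holder's rear edge, 34 mm behind the holder's centre: 10 mm thick (x), 32 mm wide (y), from 5 to 34 mm above the stage; the point is 19.5 mm above the holder's underside
- objective: bystander: a small metal lens barrel standing on the bench, 31 mm diameter, 46 mm tall, origin under its centre
- dropper: bystander: a small closed amber bottle, 32 mm diameter, 65 mm tall, origin under its centre
- slide_box: bystander: a closed box, 87 x 47 x 36 mm, origin under its centre
- driver: bystander: a screwdriver 160 mm long lying on the bench
Things that resemble listed ones, but are neither listed nor needed, are in the scene too. Of the things like the part that bears holder_center, leave any that is blue or yellow; of the rest the smaller one is meant.

How it is judged:
By the outcome, as a careful person would: the job done as asked, in the order asked, and still so for the second after the job is handed in, while the arm keeps its last pose, push and grip.
It also fails if it takes over 48 s, if anything falls off the work surface, if the arm or the gripper's body presses on something with over 40 N, if the wrist force passes 120 N, or if a joint passes its speed limit or range.

## Robot

A 6-joint arm with a two-finger parallel gripper is mounted at the origin on the work surface. World frame = base frame: x ahead of the robot, y to its left, z up, the work surface at z = 0. Lengths are in m, angles in rad, forces in N, time in s.
With the tool pointing down it reaches from about 0.375 to 0.925 m from the base axis. Payload 5.7 kg.
Tool frame: the origin (TCP) lies midway between the tips of the shut fingers; the grasp point (between the pads) lies 19 mm behind it; x points along the fingers, y is the direction in which the jaws open and shut, and the axes are right-handed (so a half turn about x gives the same grasp; the last joint's range is limited). The gripper opens to 85 mm and grips with 20 to 120 N. Pads are 22 mm wide; open, the fingers measure 114 mm over their backs; the gripper's body (76 mm by 85 mm) begins 54 mm behind the grasp point. The pads swing forward as they close: fully open they stand 13 mm farther back than shut.
Start: joints at [-1.3, 0.359, 1.51, -0, 1.272, -0.115], TCP at [0.226, -0.556, 0.231] pointing down, gripper open.
Joint ranges: [-2.97, 2.97], [-1.01, 2.36], [0.21, 2.38], [-0.96, 4.11], [0.2, 2.71], [-2.98, 2.98]. Speed limits (rad/s): [2.39, 2.39, 3.14, 3.14, 3.14, 3.14].

## Interface

Orientations are given as a unit quaternion [w, x, y, z].
In Python, from plant import robot gives the robot as it stands.
- The arm moves only by the tool apply_moves, never from a script. Its argument "moves" is a list of rows, each a list of 7 numbers: the turn, a rotation vector about the tool's x, y, z in rad, then the shift along the tool's x, y, z in cm, then the opening, from -1 (shut) to 1 (fully open). In form: [[ax, ay, az, tx, ty, tz, jaw], ...]. A call has 1 to 10 rows; each row is the pose to reach, as a shift and turn from the pose commanded when the call began, along the tool's axes at that moment; what a row does not reach only later rows make up. A row lasts 1/8 s, in which the tool goes at most 62.5 mm and 10.7 degrees, less where a joint would pass 70% of its speed; a pose out of reach is approached as far as the arm can. A call with a gripper value outside its range is refused whole. The fingers move at their own pace and stop on an object; "grip_force" is the grip in N (left out, the last holds). Time passes only in rows, so rows that repeat a pose let the fingers close. It gives the time, the measured TCP pose, the force and the opening at its end, in the units of the state.
- robot.observe(): the state, without advancing time (a new reading comes with each control period).
- robot.capture(name): name is "scene" or "top" or "wrist"; returns (picture, depth): 400x640x3 uint8, blue, green, red; 400x640 float32, m along the optical axis (not along the pixel's ray), 0 where there is no reading.
- robot.get_calibration(name): a dict with "fx", "fy", "cx", "cy" (pixels), "world_to_cam" (4x4, takes a point from world to camera coordinates). Camera axes: x right, y up, looking along -z (the intrinsics and any distortion apply to the point x, -y, -z); pixel columns grow to the right and rows downward; lengths in m; the calibration is good to about 2 mm. A picture is of the moment at which its call begins: read the wrist's pose just before it. get_calibration takes no time and is no camera call; for the wrist camera it gives the pose at the moment of the call.
- robot.job_done(): hands the job in, once; it reports no verdict.
Trained networks look in the newest picture that a camera, given by its name, has taken for a name from the list of things; names that differ only in an ending like _2 or _b are one class to them, and where a whole thing is asked for, a point or a joint stands for the part that bears it (a point fixed in the world has none). Each returns a list of dicts, best first, with "conf" (0 to 1); they miss things now and then, are a little off and sometimes report something else, mostly with a low value. They report only what shows in the picture. A call takes as long as a camera call. They do not tell look-alikes from the thing itself.
- robot.cut_out(label, camera): "region" (400x640 bool, what is visible of it).
- robot.spot_point(label, camera): "point" ([x, y, z] in m, in world coordinates, good to about 4 mm: a listed point, or the origin of a listed thing).
The state is a dict: "clock": time; "joints": joint angles; "dq": joint speeds; "effort": joint torques, N m; "position": TCP position; "ee_rot": TCP orientation; "wrist_force": force on the tool from outside, world axes, zero at the start; "moment": the same for the moment, N m; "finger_gap": opening from 0.0 (shut) to 1.0 (fully open).
Only numpy, scipy, OpenCV 4.12 (cv2) and the standard library are available. Lean on these libraries where they do the work, as an engineer would, in place of code of your own. Each camera call takes 0.05 s, during which the arm holds its last target. There are 200 camera calls.

## Working session

There is one attempt and no reset: what is moved stays moved. The work goes in short steps, Python scripts to look and compute and a tool call to move; the robot and the scene stay as the last step left them, time stands still between calls to the robot, and variables do not carry over. Pictures are saved under pics/ and viewed, about 8 in all and at most 12, crops included, and the job is handed in when it is done.

Besides the shell and the picture viewer there is one more tool, called after "Call:" as name(argument=value, ...), one argument or row to a line, values as JSON. apply_moves: Moves the arm, as the interface text tells. Its arguments: {"type":"object","properties":{"moves":{"type":"array"},"grip_force":{"type":"number"}},"required":["moves"]}

```bash
mkdir -p pics; cat > h.py <<'E'
from plant import robot
import numpy as np, cv2
def deproj(cam,u,v,depth,K=None):
    K=K or robot.get_calibration(cam); d=depth
    p=np.array([(u-K["cx"])/K["fx"]*d,-(v-K["cy"])/K["fy"]*d,-d,1.0])
    return (np.linalg.inv(np.array(K["world_to_cam"]))@p)[:3]
def proj(cam,P,K=None):
    K=K or robot.get_calibration(cam)
    c=np.array(K["world_to_cam"])@np.append(P,1)
    return np.array([K["cx"]+K["fx"]*c[0]/-c[2],K["cy"]-K["fy"]*c[1]/-c[2]])
E
python3 - <<'E'
from h import *
s=robot.observe();print(s)
for c in("scene","top"):
    im,d=robot.capture(c); np.savez(f"/tmp/{c}.npz",im=im,d=d); cv2.imwrite(f"pics/{c}1.png",im)
    k=robot.get_calibration(c);print(c,{a:np.round(b,3) for a,b in k.items()})
    for l in ("stage","lip_mid","knob_left","knob_right","holder_center","holder_bar","objective","dropper","slide_box","driver"):
        for r in robot.spot_point(l,c)[:4]: print(c,l,round(r["conf"],2),np.round(r["point"],3),proj(c,r["point"]).round())
print(robot.observe()["clock"])
E
```

```text
{'clock': 0.0, 'joints': array([-1.30007073e+00,  3.59510681e-01,  1.51147648e+00,  1.07716643e-05,
        1.27249967e+00, -1.15073401e-01]), 'dq': array([ 0.00046186,  0.0003251 ,  0.0010175 ,  0.0004049 , -0.00140367,
        0.00091649]), 'effort': array([-1.32184065e-03, -5.27622557e+01, -2.78618038e+01, -5.70645589e-04,
        1.29700950e-02,  1.28693711e-05]), 'position': array([ 0.22560114, -0.55521027,  0.23043345]), 'ee_rot': array([-0.13488709, -0.69394319, -0.13622299,  0.69404007]), 'wrist_force': array([-0.06108501,  0.13851086, -0.29586018]), 'moment': array([-0.03931327,  0.00094317, -0.00736151]), 'finger_gap': 1.00216328316531}
scene {'fx': np.float64(476.978), 'fy': np.float64(476.978), 'cx': np.float64(318.568), 'cy': np.float64(197.598), 'world_to_cam': array([[-1.030e-01,  9.950e-01,  1.000e-03,  8.900e-02],
       [-6.690e-01, -7.000e-02,  7.400e-01,  3.160e-01],
       [ 7.360e-01,  7.600e-02,  6.720e-01, -1.571e+00],
       [ 0.000e+00,  0.000e+00,  0.000e+00,  1.000e+00]])}
scene stage 0.65 [ 0.542 -0.036  0.005] [318. 214.]
scene lip_mid 0.61 [ 0.557 -0.08
[... 1257 characters left out ...]
op knob_right 0.97 [ 0.584 -0.141  0.066] [383. 199.]
top holder_center 0.81 [0.511 0.309 0.002] [188. 227.]
top holder_center 0.67 [ 0.529 -0.39  -0.   ] [483. 227.]
top holder_center 0.59 [ 0.478 -0.022  0.049] [328. 245.]
top holder_bar 0.82 [0.467 0.291 0.025] [191. 246.]
top holder_bar 0.64 [ 0.449 -0.01   0.068] [322. 259.]
top holder_bar 0.6 [ 0.528 -0.425  0.02 ] [502. 228.]
top holder_bar 0.56 [0.708 0.375 0.028] [161. 142.]
top objective 0.49 [0.58  0.198 0.002] [237. 199.]
top dropper 0.57 [ 0.511 -0.262 -0.   ] [429. 233.]
top slide_box 0.87 [0.682 0.155 0.002] [256. 157.]
top slide_box 0.68 [ 0.512 -0.261  0.   ] [429. 232.]
top driver 0.74 [ 0.418 -0.259  0.001] [428. 273.]
1.1
```

```bash
python3 - <<'E'
from h import *
a=cv2.imread("pics/top1.png");b=cv2.imread("pics/scene1.png")
cv2.imwrite("pics/both.png",np.vstack([cv2.resize(a[100:320,120:540],(768,402)),b[110:340,150:520][:, :]if 0 else cv2.resize(b[120:310,140:540],(768,190*768//400))])[:,:])
im=cv2.imread("pics/both.png");print(im.shape)
cv2.imwrite("pics/topc.png",cv2.resize(a[100:320,120:540],(798,418),interpolation=cv2.INTER_CUBIC))
cv2.imwrite("pics/scc.png",cv2.resize(b[140:320,140:540],(800,360),interpolation=cv2.INTER_CUBIC))
E
```

```text
(766, 768, 3)
```

View pics/topc.png

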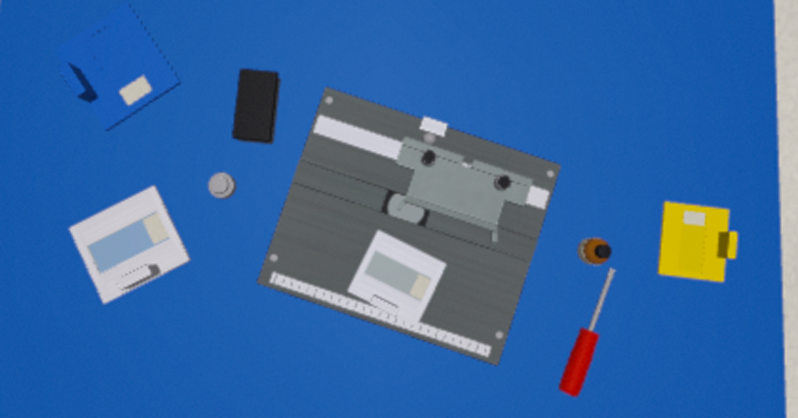

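View pics/scc.png

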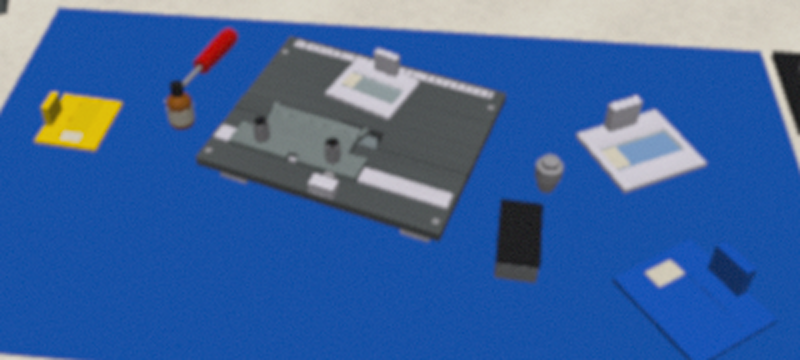

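```bash
python3 - <<'E'
from h import *
z=np.load("/tmp/top.npz");im,d=z["im"],z["d"];K=robot.get_calibration("top")
v,u=np.mgrid[0:400,0:640]
P=np.stack([(u-K["cx"])/K["fx"]*d,-(v-K["cy"])/K["fy"]*d,-d,np.ones_like(d)],-1)@np.linalg.inv(K["world_to_cam"]).T
P=P[...,:3]
m=(P[...,2]>.038)&(P[...,2]<.056)&(abs(P[...,0]-.54)<.25)&(abs(P[...,1]+.035)<.25)
n,l,s,c=cv2.connectedComponentsWithStats(m.astype(np.uint8));k=1+np.argmax(s[1:,4]);m=l==k
pts=P[m][:,:2].astype(np.float32)
r=cv2.minAreaRect(pts);print("stage",r, np.median(P[m][:,2]))
g=im.min(-1)>120
n,l,s,c=cv2.connectedComponentsWithStats((g&m).astype(np.uint8))
for i in range(1,n):
    if s[i,4]>30:
        print(i,s[i],cv2.minAreaRect(P[l==i][:,:2].astype(np.float32)))
E
```

```text
stage ((0.541270911693573, -0.037179455161094666), (0.3004177212715149, 0.2504420876502991), 72.8277587890625) 0.04471301748906553
2 [285 160  56  28 541] ((0.6422854661941528, 0.01778446137905121), (0.12772426009178162, 0.03209899738430977), 70.6635971069336)
13 [357 182  24  23  83] ((0.5974960923194885, -0.11072483658790588), (0.06168876960873604, 0.022909218445420265), 53.304256439208984)
14 [340 185  45  31 284] ((0.5777956247329712, -0.09453016519546509), (0.10476162284612656, 0.04575381428003311), 65.6116943359375)
25 [386 193  12  15  46] ((0.583989679813385, -0.16080813109874725), (0.022126320749521255, 0.031045349314808846), 81.43478393554688)
27 [328 196  17  15  52] ((0.5686001777648926, -0.03990614786744118), (0.024624036625027657, 0.03634357452392578), 59.601078033447266)
28 [395 196  14  14 124] ((0.577368438243866, -0.1847873479127884), (0.03319559991359711, 0.024091623723506927), 74.44866180419922)
32 [ 262  221  117   67 2178] ((0.47498810291290283, -0.01706494390964508), (0.27182120084762573, 0.09986390918493271), 72.67643737792969)
```

```bash
cat >> h.py <<'E'
from scipy.spatial.transform import Rotation as R
YAW=np.deg2rad(-17.17); C=np.array([.5413,-.0372,.0448]); S=R.from_euler("z",YAW).as_matrix()
def w2s(p): return S.T@(np.asarray(p)-C)
def s2w(p): return S@np.asarray(p)+C
def q2R(q): return R.from_quat(np.roll(q,-1))
def down(yaw): # tool x down, tool y at world yaw angle
    x=np.array([0,0,-1.]);y=np.array([np.cos(yaw),np.sin(yaw),0]);return R.from_matrix(np.stack([x,y,np.cross(x,y)],1))
def move(p,Rt,p0=None,R0=None):
    s=robot.observe();R0=R0 or q2R(s["ee_rot"]);p0=s["position"] if p0 is None else p0
    rv=(R0.inv()*Rt).as_rotvec();t=R0.inv().apply(np.asarray(p)-p0)*100
    return rv.round(4),t.round(2)
E
python3 - <<'E'
from h import *
s=robot.observe();R0=q2R(s["ee_rot"]);print(R0.as_matrix().round(3))
K=robot.get_calibration("wrist");M=np.linalg.inv(K["world_to_cam"])
print("cam in tool",R0.inv().apply(M[:3,3]-s["position"]).round(3),"look",R0.inv().apply(-M[:3,2]).round(3),"up",R0.inv().apply(M[:3,1]).round(3),K["fx"])
for n,p in dict(lip=[.5575,-.0865,.0455],kl=[.616,-.056,.0715],kr=[.587,-.1425,.07],hc=[.4775,-.0215,.048],hb=[.449,-.010,.068]).items(): print(n,w2s(p).round(4))
E
```

```text
[[-0.     0.376 -0.927]
 [ 0.    -0.927 -0.376]
 [-1.    -0.    -0.   ]]
cam in tool [-0.142 -0.    -0.067] look [ 0.964 -0.001  0.267] up [ 0.267 -0.001 -0.964] 283.5172504600228
lip [ 0.03   -0.0423  0.0007]
kl [0.0769 0.0041 0.0267]
kr [ 0.0747 -0.0871  0.0252]
hc [-0.0656 -0.0038  0.0032]
hb [-0.0962 -0.0013  0.0232]
```

```bash
python3 - <<'E'
from h import *
p=s2w([.0755,-.0865,.10]);print(p,move(p,down(YAW-np.pi/2)))
E
```

```text
[ 0.58789972 -0.14213315  0.1448    ] (array([6.854e-01, 0.000e+00, 1.000e-04]), array([  8.65, -24.71, -49.12]))
```

Call:
apply_moves(
  moves=[
    [0.6854,0,0,3,-24.7,-49.1,-0.2],
    [0.6854,0,0,4,-24.7,-49.1,-0.2],
    [0.6854,0,0,5,-24.7,-49.1,-0.2],
    [0.6854,0,0,6,-24.7,-49.1,-0.2],
    [0.6854,0,0,7,-24.7,-49.1,-0.2],
    [0.6854,0,0,8.65,-24.7,-49.1,-0.2],
    [0.6854,0,0,8.65,-24.7,-49.1,-0.2],
    [0.6854,0,0,8.65,-24.7,-49.1,-0.2],
    [0.6854,0,0,8.65,-24.7,-49.1,-0.2],
    [0.6854,0,0,8.65,-24.7,-49.1,-0.2],
  ],
  grip_force=30,
)

```text
clock: 2.35
position: [0.5896, -0.1388, 0.1437]
ee_rot: [0.104, -0.699, 0.103, 0.7]
wrist_force: [0.0, -0.7, 0.1]
finger_gap: 0.402
```

```bash
python3 - <<'E'
from h import *
K=robot.get_calibration("wrist");s=robot.observe();print(w2s(s["position"]).round(4),s["clock"])
im,d=robot.capture("wrist");np.savez("/tmp/w1.npz",im=im,d=d,W=K["world_to_cam"]);cv2.imwrite("pics/w1.png",im)
for l in ("lip_mid","knob_left","knob_right","holder_center","holder_bar","stage"):
    for r in robot.spot_point(l,"wrist")[:2]: print(l,round(r["conf"],2),w2s(r["point"]).round(4),proj("wrist",r["point"],K).round())
E
```

```text
[ 0.0761 -0.0828  0.0989] 2.35
lip_mid 0.72 [ 0.0298 -0.0374  0.    ] [270. 247.]
knob_left 0.6 [0.0796 0.004  0.0244] [210. 202.]
knob_right 0.72 [ 0.0753 -0.0839  0.0276] [320. 209.]
holder_center 0.6 [ 0.0952 -0.3402 -0.04  ] [577. 171.]
holder_bar 0.7 [-0.1619  0.2905 -0.0174] [ -1. 390.]
holder_bar 0.67 [ 0.0998 -0.3717 -0.0225] [628. 170.]
stage 0.68 [ 0.0024  0.0016 -0.0463] [243. 251.]
```

View pics/w1.png

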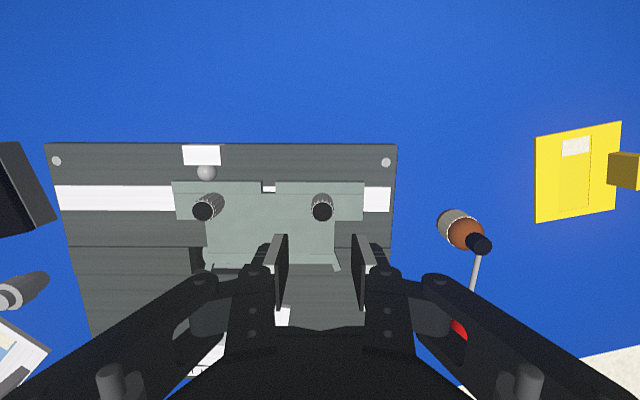

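```bash
cat >> h.py <<'E'
def px(u,v,z,W,K):  # pixel ray onto stage height z, stage coords
    M=np.linalg.inv(W);o=w2s(M[:3,3]);r=S.T@(M[:3,:3]@np.array([(u-K["cx"])/K["fx"],-(v-K["cy"])/K["fy"],-1.]))
    return o+r*(z-o[2])/r[2]
E
python3 - <<'E'
from h import *
z=np.load("/tmp/w1.npz");K=robot.get_calibration("wrist");W=z["W"];im=z["im"];d=z["d"]
for n,u,v in (("ball",206,172),("ballL",197,172),("ballR",215,172),("block",202,155),("notchL",261,188),("notchR",275,188),("notch",268,187),("knobLtop",205,210),("knobRtop",322,211)):
    P=w2s((np.linalg.inv(W)@np.array([(u-K["cx"])/K["fx"]*d[v,u],-(v-K["cy"])/K["fy"]*d[v,u],-d[v,u],1]))[:3])
    print(n,P.round(4),px(u,v,.012,W,K).round(4))
for p in ((45,145),(396,145)): print(px(*p,0,W,K).round(4))
for v in (182,186,190): print(im[v,254:282].mean(-1).astype(int))
cv2.imwrite("pics/w1c.png",cv2.resize(im[130:280,160:400],(800,500),interpolation=cv2.INTER_CUBIC))
E
```

```text
ball [0.1023 0.0089 0.0144] [0.1019 0.0099 0.012 ]
ballL [0.1019 0.0171 0.0123] [0.1018 0.0172 0.012 ]
ballR [0.1016 0.0032 0.01  ] [0.1019 0.0025 0.012 ]
block [0.1162 0.0099 0.0163] [0.1157 0.0117 0.012 ]
notchL [ 0.0882 -0.034   0.01  ] [ 0.0887 -0.0345  0.012 ]
notchR [ 0.089  -0.0462  0.0129] [ 0.0888 -0.0461  0.012 ]
notch [ 0.0873 -0.0385  0.0024] [ 0.0896 -0.0403  0.012 ]
knobLtop [0.0783 0.0022 0.0399] [0.0692 0.014  0.012 ]
knobRtop [ 0.078 -0.085  0.04 ] [ 0.0689 -0.0853  0.012 ]
[0.1219 0.1477 0.    ]
[ 0.1235 -0.1469  0.    ]
[152 141 144 139 144 148 117  57  66 109 108 106 105 103 105 101 107 100
 105 105 109 142 146 145 143 145 147 141]
[159 156 159 159 160 166 167  51  72 188 206 202 201 201 199 197 200 199
 201 199 200 176 161 161 159 165 162 160]
[160 163 158 157 157 165 163  61  82 237 255 254 251 250 252 252 250 255
 254 255 255 219 155 160 163 163 163 162]
```

View pics/w1c.png

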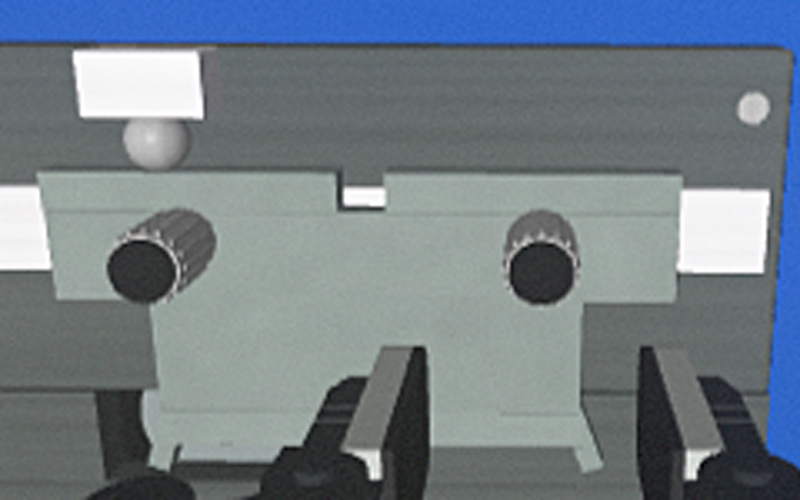

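Call:
apply_moves(
  moves=[
    [0,0,0,4,0,0,-0.2],
    [0,0,0,8.2,0,0,-0.2],
    [0,0,0,8.2,0,0,-0.2],
    [0,0,0,8.2,0,0,-0.2],
  ],
)

```text
clock: 3.2
position: [0.5883, -0.1431, 0.0641]
ee_rot: [-0.106, 0.7, -0.106, -0.699]
wrist_force: [0.9, -0.4, 1.4]
finger_gap: 0.404
```

```bash
python3 - <<'E'
from h import *
K=robot.get_calibration("wrist");s=robot.observe();print(w2s(s["position"]).round(4),s["clock"],s["wrist_force"],s["finger_gap"])
im,d=robot.capture("wrist");np.savez("/tmp/w2.npz",im=im,d=d,W=K["world_to_cam"]);cv2.imwrite("pics/w2.png",im[100:350,100:500])
cv2.imwrite("pics/w2.png",cv2.resize(im[100:350,100:500],(800,500)))
E
```

```text
[ 0.0762 -0.0873  0.0193] 3.2 [ 0.90206738 -0.44823284  1.39745987] 0.4035654784067054
```

View pics/w2.png

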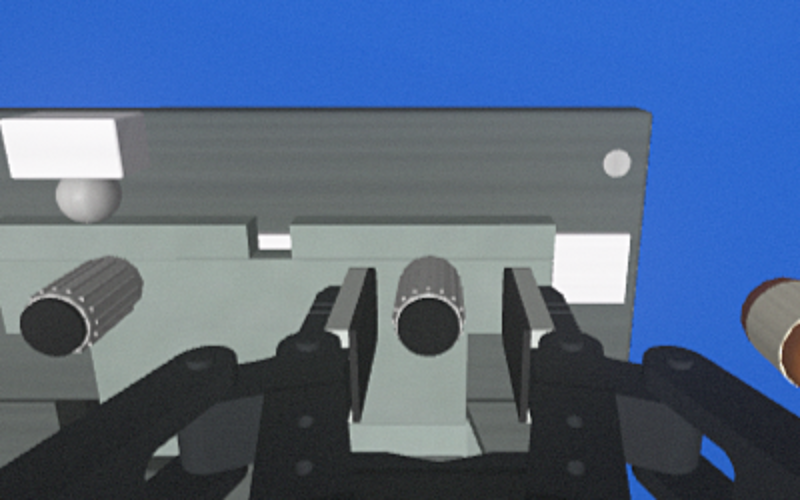

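Call:
apply_moves(
  moves=[
    [0,0,0,0,0,0,-0.41],
    [0,0,0,0,-0.4,0,-0.41],
    [0,0,0,0,-1.0,0,-0.41],
    [0,0,0,0,-1.6,0,-0.41],
    [0,0,0,0,-2.2,0,-0.41],
    [0,0,0,0,-2.8,0,-0.41],
    [0,0,0,0,-3.4,0,-0.41],
    [0,0,0,0,-3.8,0,-0.41],
    [0,0,0,0,-4.1,0,-0.41],
    [0,0,0,0,-4.2,0,-0.41],
  ],
)

```text
clock: 4.5
position: [0.6006, -0.1025, 0.0634]
ee_rot: [-0.105, 0.7, -0.106, -0.699]
wrist_force: [-1.4, -5.5, 4.0]
finger_gap: 0.293
```

```bash
cat > look.py <<'E'
from h import *
import sys
K=robot.get_calibration("wrist");s=robot.observe();print(w2s(s["position"]).round(4),s["clock"],(S.T@s["wrist_force"]).round(2),s["finger_gap"])
im,d=robot.capture("wrist");np.savez("/tmp/w3.npz",im=im,d=d,W=K["world_to_cam"])
cv2.imwrite(f"pics/{sys.argv[1]}.png",cv2.resize(im[100:350,100:500],(800,500)))
for l in("knob_left","knob_right","lip_mid"):
    for r in robot.spot_point(l,"wrist")[:1]: print(l,round(r["conf"],2),w2s(r["point"]).round(4))
# dark knob tops at z=.039, notch bright strip
g=im.max(-1)<60
for z0 in (0,):pass
E
python3 look.py w3
```

```text
[ 0.0759 -0.0449  0.0186] 4.5 [ 0.31 -5.69  4.05] 0.2931440809043328
knob_left 0.85 [0.0762 0.0432 0.0251]
knob_right 0.88 [ 0.0737 -0.0515  0.0227]
```

View pics/w3.png

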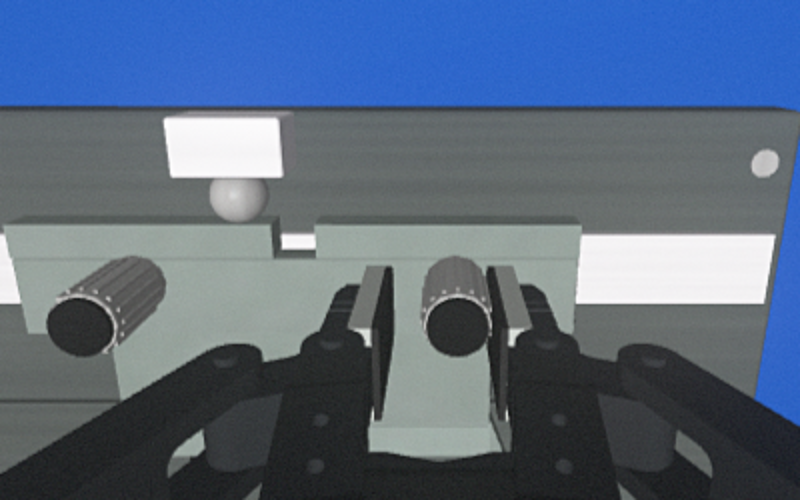

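```bash
cat > gap.py <<'E'
from h import *
import sys
z=np.load("/tmp/w3.npz");K=robot.get_calibration("wrist");a=[float(x)/2+100 for x in sys.argv[1:]]
b=px(a[0],a[1],.012,z["W"],K);l=px(a[2],a[4],.012,z["W"],K);r=px(a[3],a[4],.012,z["W"],K)
print(b.round(4),l.round(4),r.round(4),"remaining",(b-(l+r)/2)[1].round(4))
E
python3 gap.py 239 198 281 316 249
```

```text
[0.1016 0.0092 0.012 ] [ 0.0869 -0.0012  0.012 ] [ 0.0869 -0.0109  0.012 ] remaining 0.0153
```

Call:
apply_moves(
  moves=[
    [0,0,0,0,-0.2,0,-0.41],
    [0,0,0,0,-0.4,0,-0.41],
    [0,0,0,0,-0.6,0,-0.41],
    [0,0,0,0,-0.8,0,-0.41],
    [0,0,0,0,-0.95,0,-0.41],
    [0,0,0,0,-1.05,0,-0.41],
    [0,0,0,0,-1.05,0,-0.41],
  ],
)

```text
clock: 5.58
position: [0.6029, -0.0913, 0.0625]
ee_rot: [0.106, -0.699, 0.105, 0.699]
wrist_force: [-0.1, -0.8, -0.1]
finger_gap: 0.291
```

```bash
python3 look.py w4
```

```text
[ 0.0748 -0.0335  0.0177] 5.575 [ 0.13 -0.82 -0.08] 0.29134543238837585
knob_left 0.88 [0.0772 0.0501 0.0265]
knob_right 0.94 [ 0.0758 -0.0387  0.0245]
```

View pics/w4.png

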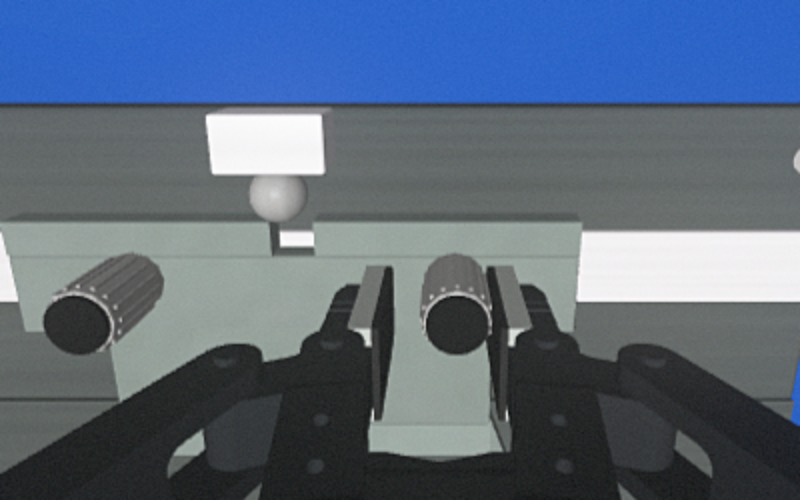

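Call:
apply_moves(
  moves=[
    [0,0,0,0,-0.1,0,-0.41],
    [0,0,0,0,-0.15,0,-0.41],
    [0,0,0,0,-0.2,0,-0.41],
    [0,0,0,0,-0.2,0,-0.41],
    [0,0,0,0,-0.2,0,-0.41],
  ],
)

```text
clock: 6.4
position: [0.6041, -0.0901, 0.063]
ee_rot: [-0.106, 0.699, -0.105, -0.699]
wrist_force: [0.4, 0.1, -0.1]
finger_gap: 0.295
```

```bash
python3 look.py w5; python3 - <<'E'
from h import *
im=np.load("/tmp/w3.npz")["im"]; print(im[203,100:300:1].mean(-1).astype(int)); print(im[220,230:300].mean(-1).astype(int))
E
```

```text
[ 0.0757 -0.032   0.0182] 6.4 [ 0.37  0.25 -0.1 ] 0.2946772136787185
knob_left 0.67 [0.0754 0.0556 0.0228]
knob_right 0.86 [ 0.0783 -0.038   0.0241]
[105 104 106 104 102 105 102 103 106 109 102 105 102 104 103  99 105 104
 108 104 106 102 101 103 103 101 105 104 106 101 106 104 105 100 102 102
 102 109  97 103 106 103 105 103  99 104 102 102 102 103 104 101 100 103
 101 103 106 101 100 103 105 103 102 105 104 105 103 103 104 101 107 104
 102 103 105 105 107 102 105 104 105 107 105 102 103 105 105 102 103 104
 103 104 105 106 105 102 104 100 107 106 106 103 106 109 105 107 104 102
 108 109 108 107 106 106 111 109 110 107 104 104 111 109 106 108 107 107
 108 107 134 169 171 182 188 190 198 197 195 195 194 194 192 193 193 194
 184 182 175 167 164 157 156 148 143 124 116 105  89 109 103 104 109 103
 106 107 108 108 104 105 107 109 108 104 110 107 107 108 108 108 104 106
 105 105 106 104 106 102 105 101 105 108 100 107 102 103 105 102 101 105
 107 105]
[156 157 156 161 164  72  74  71  61 103 255 248 244 244 243 243 243 244
 245 244 244 243 244 244 247 248 235 150 160 161 162 156 161 167 160 158
 164 161 161 159 158 160 157 161 160 160 163 162 162 164 162 160 162 162
 161 165 159 162 160 162 161 160 158 159 158 159 160 157 157 161]
```

Call:
apply_moves(
  moves=[
    [0,0,0,0,-0.05,0,-0.41],
    [0,0,0,0,-0.1,0,-0.41],
    [0,0,0,0,-0.1,0,-0.41],
    [0,0,0,0,-0.1,0,-0.41],
  ],
)

```text
clock: 7.1
position: [0.6041, -0.0892, 0.0628]
ee_rot: [0.106, -0.699, 0.105, 0.699]
wrist_force: [0.7, -0.4, -0.6]
finger_gap: 0.291
```

```bash
python3 look.py w6
```

```text
[ 0.0753 -0.0312  0.018 ] 7.1 [ 0.79 -0.17 -0.62] 0.2913164520212902
knob_left 0.79 [0.0802 0.0566 0.0272]
knob_right 0.71 [ 0.0759 -0.0344  0.0234]
```

View pics/w6.png

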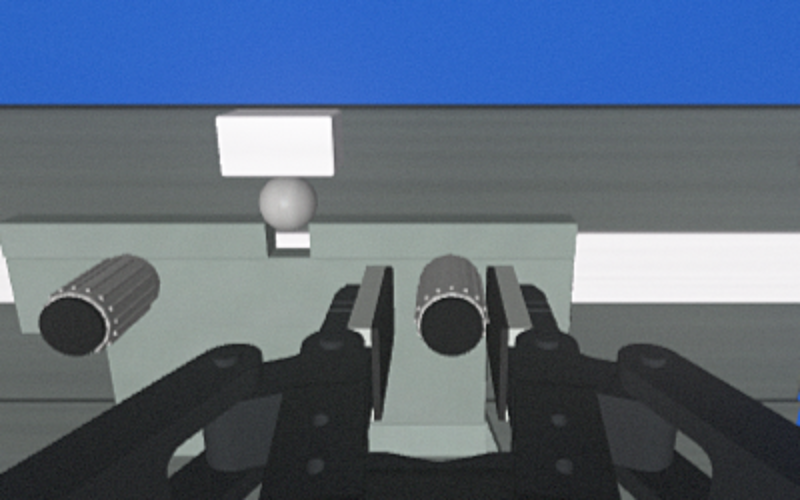

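```bash
python3 - <<'E'
from h import *
s=robot.observe();print(s["joints"].round(3))
z=np.load("/tmp/w3.npz");K=robot.get_calibration("wrist")
print(px(244,200,.010,z["W"],K),px(233,213,.012,z["W"],K),px(255,213,.012,z["W"],K))
for g in (0,np.pi):print(move(s2w([-.097,-.002,.11]),down(YAW+g)))
E
```

```text
[-0.26   0.561  1.647  0.     0.933  1.611]
[0.10011728 0.00998784 0.01      ] [0.09324169 0.01601485 0.012     ] [0.09325279 0.00390339 0.012     ]
(array([-1.5708e+00, -0.0000e+00,  1.0000e-04]), array([-9.2 , -2.92, 17.24]))
(array([1.5708e+00, 1.0000e-04, 0.0000e+00]), array([-9.2 , -2.92, 17.24]))
```

Call:
apply_moves(
  moves=[
    [0,0,0,-2.5,0,0,-0.41],
    [0,0,0,-6,0,0,-0.41],
    [0,0,0,-9.2,0,0,1],
    [-1.57,0,0,-9.2,-2.9,17.2,1],
    [-1.57,0,0,-9.2,-2.9,17.2,1],
    [-1.57,0,0,-9.2,-2.9,17.2,1],
    [-1.57,0,0,-9.2,-2.9,17.2,1],
    [-1.57,0,0,-9.2,-2.9,17.2,1],
    [-1.57,0,0,-9.2,-2.9,17.2,1],
    [-1.57,0,0,-9.2,-2.9,17.2,1],
  ],
)

```text
clock: 8.55
position: [0.4483, -0.0107, 0.155]
ee_rot: [0.345, 0.617, 0.345, -0.617]
wrist_force: [0.2, 0.5, -0.5]
finger_gap: 0.997
```

Call:
apply_moves(
  moves=[
    [-0.185,0,0,0,0,0,0.2],
    [-0.37,0,0,0,0,0,0.2],
    [0,0,0,0,0,0,0.2],
  ],
)

```text
clock: 8.93
position: [0.4483, -0.0108, 0.1549]
ee_rot: [0.398, 0.584, 0.398, -0.584]
wrist_force: [0.1, -0.2, 1.0]
finger_gap: 0.6
```

```bash
python3 - <<'E'
from h import *
s=robot.observe();print(s["joints"].round(3),w2s(s["position"]),move(s2w([-.097,-.002,.11]),down(YAW)))
E
```

```text
[-0.178  0.237  1.919  0.     0.986  0.196] [-0.09665844 -0.00219023  0.11011234] (array([-0.0743, -0.0001, -0.0001]), array([ 0.01, -0.04, -0.02]))
```

```bash
python3 - <<'E'
from h import *
K=robot.get_calibration("wrist");im,d=robot.capture("wrist");W=K["world_to_cam"];np.savez("/tmp/w7.npz",im=im,d=d,W=W);cv2.imwrite("pics/w7.png",im)
for l in ("holder_center","holder_bar","lip_mid","knob_left","knob_right"):
    for r in robot.spot_point(l,"wrist")[:2]: print(l,round(r["conf"],2),w2s(r["point"]).round(4),proj("wrist",r["point"],K).round())
for l in ("holder_center","lip_mid"):
    for r in robot.cut_out(l,"wrist")[:1]:
        v,u=np.nonzero(r["region"]&(d>0));P=np.stack([(u-K["cx"])/K["fx"]*d[v,u],-(v-K["cy"])/K["fy"]*d[v,u],-d[v,u],np.ones(len(u))])
        P=((np.linalg.inv(W)@P)[:3].T-C)@S; q=P[(P[:,2]>.001)&(P[:,2]<.012)] if l[0]=="h" else P
        print(l,r["conf"],len(q),cv2.minAreaRect(q[:,:2].astype(np.float32)),q.min(0),q.max(0))
E
```

```text
holder_center 0.77 [-0.0663 -0.003   0.0034] [354. 196.]
holder_bar 0.84 [-0.0964 -0.004   0.021 ] [321. 205.]
lip_mid 0.66 [0.034  0.0112 0.0011] [464. 172.]
knob_left 0.96 [0.0802 0.0557 0.023 ] [542. 116.]
knob_right 0.6 [-0.068  -0.0048  0.0037] [352. 198.]
knob_right 0.56 [ 0.0765 -0.0346  0.0224] [523. 225.]
holder_center 0.94 7799 ((-0.06621631234884262, -0.005684129893779755), (0.09192663431167603, 0.08102245628833771), 82.16101837158203) [-0.11210012 -0.05143012  0.00107633] [-0.02055955  0.04469607  0.01190467]
lip_mid 0.79 14331 ((0.0569365918636322, 0.008131667971611023), (0.09518671035766602, 0.16468144953250885), 0.08143121004104614) [ 0.00925777 -0.07418008 -0.00110033] [0.10459598 0.09050826 0.04115327]
```

View pics/w7.png

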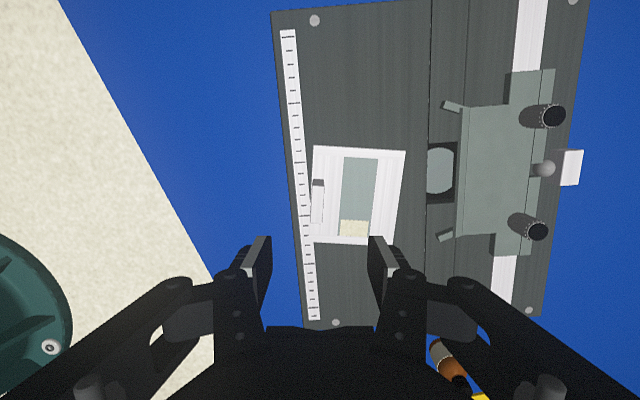

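```bash
python3 - <<'E'
from h import *
z=np.load("/tmp/w7.npz");K=robot.get_calibration("wrist");W,im,d=z["W"],z["im"],z["d"]
m=np.zeros((400,640),np.uint8);m[140:250,298:412]=(im[140:250,298:412].min(-1)>165)
v,u=np.nonzero(m)
M=np.linalg.inv(W);o=w2s(M[:3,3]);r=S.T@M[:3,:3]@np.stack([(u-K["cx"])/K["fx"],-(v-K["cy"])/K["fy"],-np.ones(len(u))])
P=(o[:,None]+r*((.005-o[2])/r[2])).T
# right (front) edge: last white pixel per row ; top edge: first white per column
def fit(sel): 
    q=P[sel].astype(np.float32);a=cv2.fitLine(q[:,:2],cv2.DIST_HUBER,0,.001,.001).ravel();return np.rad2deg(np.arctan2(a[1],a[0])).round(2),a[2:].round(4)
fr=[np.where((v==k))[0][np.argmax(u[v==k])] for k in range(160,232)];to=[np.where(u==k)[0][np.argmin(v[u==k])] for k in range(320,398)]
bo=[np.where(u==k)[0][np.argmax(v[u==k])] for k in range(312,368)]
print("front",fit(fr),"+y edge",fit(to),"-y edge",fit(bo))
# bar points by depth height
vv,uu=np.mgrid[150:240,295:340];vv,uu=vv.ravel(),uu.ravel();dd=d[vv,uu]
Q=(((M@np.stack([(uu-K["cx"])/K["fx"]*dd,-(vv-K["cy"])/K["fy"]*dd,-dd,np.ones(len(dd))]))[:3].T)-C)@S
q=Q[(Q[:,2]>.028)&(Q[:,2]<.045)];print("bar",len(q),cv2.minAreaRect(q[:,:2].astype(np.float32)),q.mean(0))
E
```

```text
front (np.float32(82.14), array([-0.026 , -0.0057], dtype=float32)) +y edge (np.float32(-7.75), array([-0.0604,  0.0398], dtype=float32)) -y edge (np.float32(-7.27), array([-0.0812, -0.0477], dtype=float32))
bar 479 ((-0.09935995191335678, -8.96994024515152e-05), (0.03215533867478371, 0.00998823344707489), 82.37542724609375) [-0.09929562  0.00064394  0.03371922]
```

```bash
python3 - <<'E'
from h import *
s=robot.observe();print(s["clock"],move(s2w([-.0994,0,.010]),down(YAW-np.deg2rad(7.75))))
E
```

```text
9.325 (array([ 0.0611, -0.0001, -0.    ]), array([10. , -0.3, -0.2]))
```

Call:
apply_moves(
  moves=[
    [0.061,0,0,0,-0.3,-0.2,0.2],
    [0.061,0,0,4,-0.3,-0.2,0.2],
    [0.061,0,0,8,-0.3,-0.2,0.2],
    [0.061,0,0,9.3,-0.3,-0.2,0.2],
    [0.061,0,0,10,-0.3,-0.2,0.2],
    [0.061,0,0,10,-0.3,-0.2,0.2],
  ],
)

```text
clock: 10.07
position: [0.4468, -0.0079, 0.0552]
ee_rot: [0.38, 0.597, 0.38, -0.596]
wrist_force: [0.4, -0.7, -0.3]
finger_gap: 0.599
```

```bash
python3 - <<'E'
from h import *
s=robot.observe();print(s["clock"],w2s(s["position"]).round(4),(S.T@s["wrist_force"]).round(2),move(s2w([-.0994,0,.010]),down(YAW-np.deg2rad(7.75))))
E
```

```text
10.075 [-0.0989  0.0001  0.0104] [ 0.57 -0.59 -0.26] (array([-0.0012, -0.0003, -0.0006]), array([ 0.04, -0.05,  0.02]))
```

Call:
apply_moves(
  moves=[
    [0,0,0,0,0,0,-0.4],
    [0,0,0,0,0,0,-1],
    [0,0,0,0,0,0,-1],
    [0,0,0,0,0,0,-1],
    [0,0,0,0,0,0,-1],
    [0,0,0,0,0,0,-1],
  ],
  grip_force=30,
)

```text
clock: 10.82
position: [0.447, -0.0079, 0.0556]
ee_rot: [0.38, 0.597, 0.38, -0.596]
wrist_force: [-0.8, -0.1, 6.4]
finger_gap: 0.109
```

```bash
python3 - <<'E'
from h import *
s=robot.observe();print(s["clock"],w2s(s["position"]).round(4),(S.T@s["wrist_force"]).round(2),s["finger_gap"])
# aligned pre-insertion: holder front 15 mm before flare start; flare starts lip-18mm. lip x .031,y .010
print(move(s2w([-.0935,.010,.0104]),down(YAW)))
print("home bar", .031-.014-.034)
E
```

```text
10.825 [-0.0987  0.0001  0.0108] [-0.71 -0.28  6.36] 0.10916889889776651
(array([-0.1367, -0.0004, -0.0016]), array([ 0.04,  0.38, -1.05]))
home bar -0.017
```

Call:
apply_moves(
  moves=[
    [-0.045,0,0,-0.04,0.1,-0.3,-1],
    [-0.09,0,0,-0.04,0.2,-0.6,-1],
    [-0.136,0,0,-0.04,0.3,-0.9,-1],
    [-0.136,0,0,-0.04,0.38,-1.05,-1],
    [-0.136,0,0,-0.04,0.38,-1.05,-1],
    [-0.136,0,0,-0.04,0.38,-1.05,-1],
  ],
)

```text
clock: 11.58
position: [0.4538, -0.0001, 0.0556]
ee_rot: [-0.419, -0.569, -0.419, 0.57]
wrist_force: [-2.5, -2.4, 6.6]
finger_gap: 0.11
```

```bash
cat > look2.py <<'E'
from h import *
import sys
K=robot.get_calibration("wrist");s=robot.observe();print(w2s(s["position"]).round(4),s["clock"],(S.T@s["wrist_force"]).round(2),(S.T@s["moment"]).round(2),s["finger_gap"].round(3),"yaw err",move([0,0,0],down(YAW))[0])
im,d=robot.capture("wrist");W=K["world_to_cam"];np.savez("/tmp/w8.npz",im=im,d=d,W=W);cv2.imwrite(f"pics/{sys.argv[1]}.png",im)
for l in ("holder_center","lip_mid","knob_left","knob_right"):
    for r in robot.spot_point(l,"wrist")[:1]: print(l,round(r["conf"],2),w2s(r["point"]).round(4))
for r in robot.cut_out("holder_center","wrist")[:1]:
    v,u=np.nonzero(r["region"]&(d>0));P=np.stack([(u-K["cx"])/K["fx"]*d[v,u],-(v-K["cy"])/K["fy"]*d[v,u],-d[v,u],np.ones(len(u))])
    P=((np.linalg.inv(W)@P)[:3].T-C)@S; q=P[(P[:,2]>.001)&(P[:,2]<.009)]
    print("rect",len(q),cv2.minAreaRect(q[:,:2].astype(np.float32)),q.max(0).round(4),q.min(0).round(4))
E
python3 look2.py w8
```

```text
Traceback (most recent call last):
  File "look2.py", line 3, in <module>
    K=robot.get_calibration("wrist");s=robot.observe();print(w2s(s["position"]).round(4),s["clock"],(S.T@s["wrist_force"]).round(2),(S.T@s["moment"]).round(2),s["finger_gap"].round(3),"yaw err",move([0,0,0],down(YAW))[0])
                                                                                                                                                               ^^^^^^^^^^^^^^^^^^^^^
AttributeError: 'float' object has no attribute 'round'
```

```bash
sed -i 's/s\["finger_gap"\].round(3)/s["finger_gap"]/' look2.py; python3 look2.py w8
```

```text
[-0.0946  0.0096  0.0108] 11.575 [-1.72 -3.    6.62] [-0.36  0.25  0.01] 0.11029557286394544 yaw err [-0.0013  0.0004  0.0004]
holder_center 0.84 [-0.0598  0.0113  0.0021]
lip_mid 0.67 [0.0278 0.0149 0.    ]
rect 14125 ((-0.06093299388885498, 0.009096618741750717), (0.080365389585495, 0.09074413776397705), 0.08484642207622528) [-0.0207  0.0544  0.009 ] [-0.1011 -0.0363  0.0011]
```

View pics/w8.png

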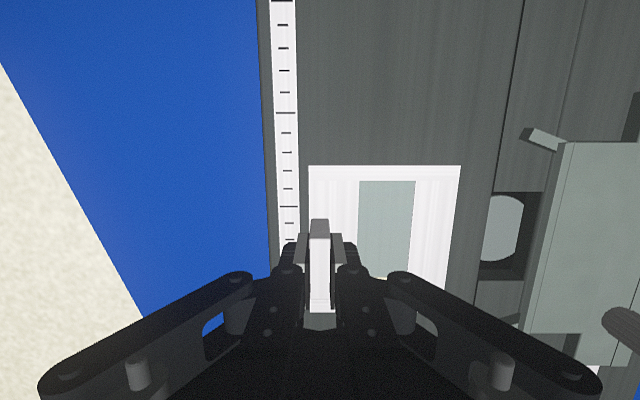

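Call:
apply_moves(
  moves=[
    [0,0,0,-0.05,0.5,-0.05,-1],
    [0,0,0,-0.05,1.5,-0.05,-1],
    [0,0,0,-0.05,2.5,-0.05,-1],
    [0,0,0,-0.05,3.5,-0.05,-1],
    [0,0,0,-0.05,4.3,-0.05,-1],
    [0,0,0,-0.05,5.0,-0.05,-1],
    [0,0,0,-0.05,5.6,-0.05,-1],
    [0,0,0,-0.05,6.0,-0.05,-1],
    [0,0,0,-0.05,6.0,-0.05,-1],
  ],
)

```text
clock: 13.0
position: [0.5119, -0.0172, 0.0557]
ee_rot: [0.42, 0.569, 0.419, -0.569]
wrist_force: [0.3, -0.3, -1.6]
finger_gap: 0.111
```

```bash
python3 look2.py w9
```

```text
[-0.034   0.0104  0.0109] 13.0 [ 0.37 -0.16 -1.64] [0.01 0.1  0.04] 0.11081709112278722 yaw err [-0.0008 -0.0001 -0.0002]
holder_center 0.78 [-0.0029  0.0127  0.0056]
lip_mid 0.82 [0.0333 0.0139 0.0007]
knob_left 0.58 [0.0774 0.0568 0.0234]
knob_right 0.93 [ 0.0767 -0.0358  0.0252]
rect 10720 ((-0.008173573762178421, 0.00983797013759613), (0.0646318569779396, 0.09075621515512466), 0.12374342978000641) [0.0241 0.0552 0.0089] [-0.0405 -0.0356  0.0012]
```

Call:
apply_moves(
  moves=[
    [0,0,0,0.03,0.2,0,-1],
    [0,0,0,0.03,0.4,0,-1],
    [0,0,0,0.03,0.6,0,-1],
    [0,0,0,0.03,0.8,0,-1],
    [0,0,0,0.03,1.0,0,-1],
    [0,0,0,0.03,1.0,0,-1],
  ],
)

```text
clock: 14.05
position: [0.5195, -0.0197, 0.0556]
ee_rot: [-0.419, -0.569, -0.42, 0.57]
wrist_force: [-6.7, 2.1, 10.7]
finger_gap: 0.111
```

```bash
cat > st.py <<'E'
from h import *
s=robot.observe();print(w2s(s["position"]).round(4),s["clock"],(S.T@s["wrist_force"]).round(2),s["finger_gap"],"yaw",move([0,0,0],down(YAW))[0])
E
python3 st.py
```

```text
[-0.026   0.0103  0.0108] 14.05 [-6.99  0.07 10.72] 0.11057694417465015 yaw [-0.0008  0.0001  0.0032]
```

Call:
apply_moves(
  moves=[
    [0,0,0,-0.02,0.15,0,-1],
    [0,0,0,-0.02,0.3,0,-1],
    [0,0,0,-0.02,0.45,0,-1],
    [0,0,0,-0.02,0.6,0,-1],
    [0,0,0,-0.02,0.7,0,-1],
    [0,0,0,-0.02,0.7,0,-1],
  ],
)

```text
clock: 14.8
position: [0.5227, -0.0207, 0.0556]
ee_rot: [-0.417, -0.567, -0.422, 0.571]
wrist_force: [-13.7, 5.1, 18.7]
finger_gap: 0.11
```

```bash
python3 st.py
```

```text
[-0.0227  0.0103  0.0108] 14.8 [-14.56   0.88  18.71] 0.11014633304360345 yaw [-0.0007  0.0004  0.0095]
```

Call:
apply_moves(
  moves=[
    [0,0,0.005,-0.04,0,0,-1],
    [0,0,0.01,-0.07,0,0,-1],
    [0,0,0.01,-0.07,0,0,-1],
  ],
)

```text
clock: 15.18
position: [0.5249, -0.0214, 0.0556]
ee_rot: [0.421, 0.57, 0.418, -0.568]
wrist_force: [-6.2, 3.5, 2.4]
finger_gap: 0.108
```

```bash
python3 st.py; python3 - <<'E'
from h import *
K=robot.get_calibration("wrist");im,d=robot.capture("wrist");W=K["world_to_cam"]
np.savez("/tmp/w10.npz",im=im,d=d,W=W);cv2.imwrite("pics/w10.png",im)
v,u=np.mgrid[0:400,0:640];M=np.linalg.inv(W)
P=(np.stack([(u-K["cx"])/K["fx"]*d,-(v-K["cy"])/K["fy"]*d,-d,np.ones_like(d)],-1)@M.T)[...,:3]-C
P=P@S
# height profile along x in the pocket strip
for y0 in (.02,.03,.04):
    m=(abs(P[...,1]-y0)<.003)&(P[...,0]>-.03)&(P[...,0]<.07)&(d>0)
    x,zz=P[m][:,0],P[m][:,2]
    print(y0,[(round(a,3),round(float(np.median(zz[abs(x-a)<.001])),4)) for a in np.arange(.008,.05,.002) if (abs(x-a)<.001).any()])
E
```

```text
[-0.0203  0.0103  0.0108] 15.175 [-6.93  1.48  2.44] 0.10794268265143395 yaw [-0.0007  0.0002 -0.0045]
0.02 [(np.float64(0.008), 0.0703), (np.float64(0.01), 0.072), (np.float64(0.012), 0.0734), (np.float64(0.014), 0.0741), (np.float64(0.016), 0.0786), (np.float64(0.018), 0.0814), (np.float64(0.02), 0.0848), (np.float64(0.022), 0.0907), (np.float64(0.024), 0.0912), (np.float64(0.026), 0.0915), (np.float64(0.028), 0.0975), (np.float64(0.03), 0.0998), (np.float64(0.032), 0.0994), (np.float64(0.034), 0.0998), (np.float64(0.036), 0.1011), (np.float64(0.038), 0.1017), (np.float64(0.04), 0.1012), (np.float64(0.042), 0.0985), (np.float64(0.044), 0.012), (np.float64(0.046), 0.0117), (np.float64(0.048), 0.0118)]
0.03 [(np.float64(0.008), 0.0044), (np.float64(0.01), 0.0046), (np.float64(0.012), 0.0044), (np.float64(0.014), 0.0045), (np.float64(0.016), 0.0045), (np.float64(0.018), 0.0046), (np.float64(0.02), 0.0047), (np.float64(0.022), 0.0141), (np.float64(0.024), 0.0149), (np.float64(0.026), 0.0137), (np.float64(0.028), 0.0126), (np.float64(0.03), 0.0119), (np.float64(0.032), 0.0119), (np.float64(0.034), 0.012), (np.float64(0.036), 0.0118), (np.float64(0.038), 0.0121), (np.float64(0.04), 0.0119), (np.float64(0.042), 0.012), (np.float64(0.044), 0.0119), (np.float64(0.046), 0.0118), (np.float64(0.048), 0.0119)]
0.04 [(np.float64(0.008), 0.0043), (np.float64(0.01), 0.0045), (np.float64(0.012), 0.0046), (np.float64(0.014), 0.0045), (np.float64(0.016), 0.0044), (np.float64(0.018), 0.0046), (np.float64(0.02), 0.005), (np.float64(0.022), 0.0145), (np.float64(0.024), 0.0148), (np.float64(0.026), 0.0136), (np.float64(0.028), 0.0124), (np.float64(0.03), 0.0119), (np.float64(0.032), 0.0117), (np.float64(0.034), 0.0119), (np.float64(0.036), 0.0119), (np.float64(0.038), 0.012), (np.float64(0.04), 0.0116), (np.float64(0.042), 0.0118), (np.float64(0.044), 0.0118), (np.float64(0.046), 0.0119), (np.float64(0.048), 0.0119)]
```

View pics/w10.png

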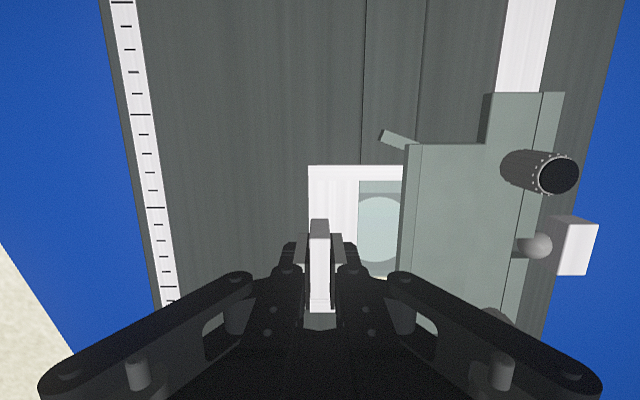

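Call:
apply_moves(
  moves=[
    [0,0,0,-0.01,0.1,0,-1],
    [0,0,0,-0.02,0.2,0,-1],
    [0,0,0,-0.02,0.2,0,-1],
  ],
)

```text
clock: 15.6
position: [0.5264, -0.0218, 0.0556]
ee_rot: [0.421, 0.57, 0.419, -0.569]
wrist_force: [-6.2, 3.3, 2.8]
finger_gap: 0.109
```

```bash
python3 st.py
```

```text
[-0.0187  0.0103  0.0108] 15.6 [-6.88  1.28  2.81] 0.10887074994149346 yaw [-0.0008  0.0003 -0.0034]
```

Call:
apply_moves(
  moves=[
    [0,0,0,-0.01,0.1,0,-1],
    [0,0,0,-0.02,0.2,0,-1],
    [0,0,0,-0.02,0.2,0,-1],
  ],
)

```text
clock: 15.98
position: [0.5272, -0.0221, 0.0556]
ee_rot: [0.42, 0.569, 0.419, -0.569]
wrist_force: [-8.6, 3.7, 2.9]
finger_gap: 0.109
```

```bash
python3 st.py
```

```text
[-0.018   0.0103  0.0108] 15.975 [-9.29  1.01  2.88] 0.10863462060623212 yaw [-0.0008  0.0004 -0.0012]
```

Call:
apply_moves(
  moves=[
    [0,0,0,-0.01,0.1,0,-1],
    [0,0,0,-0.02,0.2,0,-1],
    [0,0,0,-0.02,0.2,0,-1],
    [0,0,0,-0.02,0.2,0,-1],
  ],
)

```text
clock: 16.48
position: [0.5272, -0.0221, 0.0556]
ee_rot: [-0.419, -0.569, -0.42, 0.57]
wrist_force: [-12.4, 5.0, 6.2]
finger_gap: 0.116
```

```bash
python3 st.py
```

```text
[-0.0179  0.0103  0.0108] 16.475 [-13.29   1.15   6.21] 0.11557865528069305 yaw [-0.0007  0.0005  0.0022]
```

```bash
python3 look2.py w11; python3 st.py; python3 - <<'E'
from h import *
K=robot.get_calibration("wrist");z=np.load("/tmp/w8.npz");d,W,im=z["d"],z["W"],z["im"]
v,u=np.mgrid[0:400,0:640];M=np.linalg.inv(W)
P=((np.stack([(u-K["cx"])/K["fx"]*d,-(v-K["cy"])/K["fy"]*d,-d,np.ones_like(d)],-1)@M.T)[...,:3]-C)@S
for y0 in (.033,.04,.047):
    m=(abs(P[...,1]-y0)<.004)&(P[...,0]>-.05)&(P[...,0]<.05)&(d>0)&(P[...,2]<.03);x,zz=P[m][:,0],P[m][:,2];w=im[m].min(-1)
    e=np.sort(x[(w>165)&(zz<.008)]);l=np.sort(x[zz>.0135]);print(y0,"rear edge",e[:3].round(4),"lead-in",l[:3].round(4),"holder z",[(round(a,3),round(float(np.median(zz[abs(x-a)<.002])),4)) for a in (-.03,-.02,-.01,0,.01)])
a=im[120:300,280:620];im2,_=robot.capture("top")
cv2.imwrite("pics/fin.png",np.vstack([cv2.resize(a,(566,300)),cv2.resize(im2[100:320,120:540],(566,296))]))
for l in ("objective","dropper","slide_box","driver","holder_center","knob_left","knob_right"):
    for r in robot.spot_point(l,"top")[:2]: print(l,round(r["conf"],2),np.round(r["point"],3))
E
```

```text
[-0.0179  0.0103  0.0108] 16.475 [-13.29   1.15   6.21] [ 0.32  2.03 -0.01] 0.11557865528069305 yaw err [-0.0007  0.0005  0.0022]
holder_center 0.75 [0.0137 0.0129 0.0073]
lip_mid 0.84 [ 0.0302  0.0116 -0.0007]
knob_left 0.69 [0.0774 0.0574 0.0227]
rect 7404 ((-0.0009113401174545288, 0.009608883410692215), (0.04752829298377037, 0.09119462221860886), 0.3341673016548157) [0.0229 0.0551 0.0089] [-0.0249 -0.0361  0.001 ]
[-0.018   0.0103  0.0108] 16.775 [-12.82   2.2    6.37] 0.1080566380165101 yaw [-0.0008  0.0005  0.0022]
0.033 rear edge [-0.0243 -0.0243 -0.0243] lead-in [0.0203 0.0204 0.0205] holder z [(-0.03, -0.0001), (-0.02, 0.0049), (-0.01, 0.0049), (0, 0.0048), (0.01, 0.0045)]
0.04 rear edge [-0.025  -0.0249 -0.0243] lead-in [0.02   0.0201 0.0203] holder z [(-0.03, -0.0001), (-0.02, 0.005), (-0.01, 0.0049), (0, 0.0048), (0.01, 0.0045)]
0.047 rear edge [-0.025  -0.0249 -0.0249] lead-in [0.0202 0.0203 0.0203] holder z [(-0.03, -0.0001), (-0.02, 0.005), (-0.01, 0.0049), (0, 0.005), (0.01, 0.0046)]
objective 0.48 [0.582 0.195 0.001]
dropper 0.44 [ 0.512 -0.259 -0.004]
slide_box 0.72 [ 0.683  0.155 -0.002]
driver 0.58 [ 0.417 -0.254  0.001]
holder_center 0.97 [ 0.526 -0.393  0.001]
holder_center 0.79 [0.733 0.34  0.004]
knob_left 0.96 [ 0.627 -0.01   0.075]
knob_right 0.56 [ 0.6   -0.094  0.066]
```

View pics/fin.png

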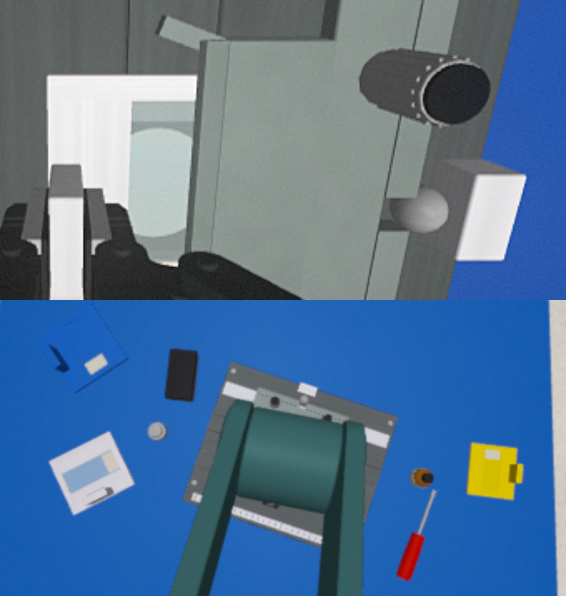

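```bash
python3 -c "
from h import *
print(robot.job_done()); s=robot.observe(); print(s['clock'],w2s(s['position']),s['wrist_force'])"
```

```text
the job is handed in; nothing more can be done
None
the job is handed in; nothing more can be done
```

I pushed the carriage by its right knob about 50 mm along the slide, until the sprung ball dropped into the notch. I then gripped the bar of the silver holder on the stage, the smaller of the two silver ones. I squared it up (it sat about 8° off), slid it in behind the lip and pressed it home. I handed the job in at about 17 s with the fingers still gripping and pushing.

**Last checks**
- **Detent:** the ball sits centred in the notch after the push. The knob positions had not shifted when last measured.
- **Holder home:** the last 2 mm of commanded push moved the tool only about 0.1 mm while the force rose from 9 to 13 N, so it is against the solid stop. It lies flat, square to about 0.3°.
- **Bench:** the objective, dropper, slide box and driver were at their first positions, within what the networks can measure. The blue and yellow holders and the larger silver one look unmoved in the top picture.

**What disagreed or went less smoothly**
- The camera put the holder's rear edge about 1 mm further in than the nominal home position, which is within the calibration error.
- The first press tilted the tool and bore down on the stage with about 19 N. I raised the tool slightly and corrected the tilt before finishing, and the final downward force was about 6 N.

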